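# Put the eye examination's things away where each kind belongs

### The job

The eye examination is over: put five of the things on the black desk pad away where each kind belongs. Lay the prism bar, base down, in the wide recess of the instrument tray and the penlight in the slim one; stand the squat saline bottle in the wide shallow well of the bottle rack and the tall dropper bottle in its narrow deep well, keeping both bottles upright all the time so that they do not leak; and set the rubber stamp on its base in the empty bay of the desk tray. Each must rest on the floor of its place; leave the patient's contact lens case where it lies.

Things in the scene. Friction and masses are not known exactly. Their poses are not given: they have to be found in the camera images.
- prism_bar: Prism bar: flat clear bar of stepped prisms, 32 x 150 mm, loose, lying base down on the 6 mm thick black desk pad. Origin: centre of the underside; y along it. On the 3 mm thick, 32 mm wide base stands a 24 mm wide block, its top 14 mm high on the -y half, 10 mm on the +y half. Pinch it across the block near the middle.
- penlight: Penlight: white pocket torch lying on the 6 mm thick black desk pad, 14 mm wide, 15 mm high, 136 mm long. Loose. Origin on its underside at mid-length, y along its length, z up. Grip it across the barrel near the middle.
- saline: Saline bottle: squat round white bottle with a broad screw cap, 39 mm in diameter, 73 mm tall, standing on the desk pad. Loose. Origin at the centre of its underside, z up its axis.
- dropper: Dropper bottle: slim round amber bottle with a black rubber bulb, 34 mm in diameter, 102 mm tall, standing on the desk pad (not the one by the laptop), loose. Origin: centre of the underside; z up. Body up to about 65 mm, 24 mm wide collar to 77 mm, 13 mm wide bulb to 102 mm. Grip the upper body, fingertips about 47 mm up.
- rubber_stamp: Rubber stamp: block 25 mm (x) x 58 mm (y) x 12 mm with an upright turned wooden knob 24 mm in diameter, 60 mm high in all. Loose, on the desk pad. Origin at the centre of its underside, z up. Grip the knob.
- instrument_tray: Pale grey moulded tray with dark recesses, 100 (x) x 176 (y) mm, 13 mm high, fixed. Origin: centre of the underside. Two recesses along y, floors 4 mm up: wide, 48 x 166 mm, centre x -21 mm, y 0, for the prism bar; slim, 30 x 152 mm, centre x +32 mm, y 0, for the penlight. A finger scoop across the tray (y -34 to +34 mm) cuts the lands to the floor, save a 1.5 mm lip at the outer edges.
- bottle_rack: White stepped block, 72 (x) x 140 (y) mm, fixed. Origin on its underside. Two round wells, floors 5 mm up: wide shallow well, 54 mm in diameter, in the low step (top 24 mm up), centre x 0, y -37 mm, for the saline bottle; narrow deep well, 47 mm in diameter, in the high step (top 46 mm up), centre x 0, y +33 mm, for the dropper bottle.
- desk_tray: Light wooden desk tray, 92 (x) x 184 (y) mm, walls 20 mm high, floor 4 mm up, fixed. Origin: centre of the underside. The long trough at -x holds two pens, the bay at +x, +y a battery; the empty bay, 46 (x) x 77 (y) mm inside, centre x +18 mm, y -48.5 mm, is for the rubber stamp, its length along y.
- lens_case: Contact lens case: low white case with two round caps, 30 x 62 x 18 mm, on the desk pad. Loose; it stays where it is. Origin at the centre of its underside.

How it is judged:
At the end, for the whole second after the job is handed in: All five released and at rest on the floors of their places (within 5 mm): prism bar base down and penlight along their recesses, within 11 mm of the centre line; both bottles upright within 11 mm of their wells' axes; stamp on its base within 13 mm of the middle of its bay (x of prism_bar in the frame of instrument_tray between -0.032 and -0.01 m and y of prism_bar in the frame of instrument_tray between -0.012 and 0.012 m and z of prism_bar in the frame of instrument_tray between 0 and 0.009 m and angle between the y axis of prism_bar and the y axis of instrument_tray, either way round below 0.2 rad and angle between prism_bar's own z axis and vertical below 0.1 rad and x of penlight in the frame of instrument_tray between 0.021 and 0.043 m and y of penlight in the frame of instrument_tray between -0.014 and 0.014 m and z of penlight in the frame of instrument_tray between 0 and 0.009 m and angle between the y axis of penlight and the y axis of instrument_tray, either way round below 0.25 rad and x of saline in the frame of bottle_rack between -0.011 and 0.011 m and y of saline in the frame of bottle_rack between -0.048 and -0.026 m and z of saline in the frame of bottle_rack between 0 and 0.01 m and angle between each of saline, dropper, rubber_stamp's own z axis and vertical below 0.12 rad and x of dropper in the frame of bottle_rack between -0.011 and 0.011 m and y of dropper in the frame of bottle_rack between 0.022 and 0.044 m and z of dropper in the frame of bottle_rack between 0 and 0.01 m and x of rubber_stamp in the frame of desk_tray between 0.0045 and 0.0315 m and y of rubber_stamp in the frame of desk_tray between -0.062 and -0.035 m and z of rubber_stamp in the frame of desk_tray between 0 and 0.009 m and linear speed of each of prism_bar, penlight, saline, dropper, rubber_stamp below 0.02 m/s); the robot touches nothing.
It fails at once if a bottle was tipped by more than about 40 degrees (angle between any of saline, dropper's own z axis and vertical above 0.7 rad).
It fails at once if the contact lens case was shifted by more than 20 mm (distance of lens_case from where it was at the start of the episode above 0.02 m).
It also fails if it takes over 115 s, if anything falls off the work surface, if the arm or the gripper's body presses on something with over 40 N, if the wrist force passes 120 N, or if a joint passes its speed limit or range.

### The arm

A 7-joint arm with a two-finger parallel gripper is mounted at the origin on a cart in front of the work surface, level with it; the furniture and walls round the work are solid. World frame = base frame: x ahead of the robot, y to its left, z up, the work surface at z = 0. Lengths are in m, angles in rad, forces in N, time in s.
With the tool pointing down it reaches from about 0.425 to 0.925 m from the base axis. Payload 6.8 kg.
Tool frame: the origin (TCP) lies at the very end of the fingers, on their centre line; the grasp point (between the pads) lies 19 mm behind it; z points along the fingers, y is the line along which they close (so a half turn about z gives the same grasp; the last joint's range is limited). The gripper opens to 85 mm and grips with 20 to 120 N. Pads are 22 mm wide; open, the fingers measure 114 mm over their backs; the gripper's body (76 mm by 85 mm) begins 54 mm behind the grasp point. The pads swing forward as they close: fully open they stand 13 mm farther back than shut.
Start: joints at [1.112, 0.477, 0.022, 1.555, -0.011, 1.109, -0.083], TCP at [0.232, -0.634, 0.231] pointing down, gripper open.
Joint ranges: [-2.96, 2.96], [-0.34, 2.1], [-1.41, 1.46], [0.24, 2.44], [-1.37, 4.51], [0.17, 1.92], [-2.96, 2.96]. Speed limits (rad/s): [2.39, 2.39, 3.14, 3.14, 3.14, 3.14, 3.14].

### API

Orientations are given as a unit quaternion [w, x, y, z].
In Python, from station import bot gives the robot as it stands. The module is installed in compiled form; this text tells all that it offers.
- The arm moves only by the shell command python3 -m jog 'ROWS' [OPENING] [FORCE]. ROWS is JSON, a list of rows, each a list of 4 numbers: the shift along the tool's x, y, z in cm, then the turn about the tool's z in rad. In form: [[x, y, z, spin], ...]. A call has 1 to 20 rows; each row is the pose to reach, as a shift and turn from the pose commanded when the call began, along the tool's axes at that moment; what a row does not reach only later rows make up. A row lasts 1/12 s, in which the tool goes at most 41.7 mm and 7.16 degrees, less where a joint would pass 70% of its speed; a pose out of reach is approached as far as the arm can. A call with a gripper value outside its range is refused whole. OPENING is the closure, from -1 (fully open) to 1 (shut), set as the call begins (- or left out, the last holds). The fingers move at their own pace and stop on an object; FORCE is the grip in N (left out, the last holds). Time passes only in rows, so rows that repeat a pose let the fingers close. It gives the time, the measured TCP pose, the force, the opening and the grip force at its end, in the units of the state.
- bot.get_obs(): the state, without advancing time (a new reading comes with each control period).
- bot.read_camera(name): name is "side" or "top"; returns a dict with "pixels" (400x640x3 uint8, red, green, blue), "depth" (400x640 float32, m along the optical axis (not along the pixel's ray), 0 where there is no reading), "fovy" (degrees; the focal length in pixels is half the picture's height over the tangent of half this angle, whatever the lens; pixels are square), "cx", "cy" (the principal point, pixels), "pose" (4x4, takes a point from camera to world coordinates). Camera axes: x right, y down, z forward; pixel columns grow to the right and rows downward; lengths in m; the calibration is good to about 2 mm. A picture is of the moment at which its call begins.
- bot.hand_in(): hands the job in; it is judged then, once.
The state is a dict: "t": time; "q": joint angles; "joint_vel": joint speeds; "joint_torque": joint torques, N m; "eef_pos": TCP position; "tool_rot": TCP orientation; "contact_force": force on the tool from outside, world axes, zero at the start; "torque": the same for the moment, N m; "gripper_width": opening from 0.0 (shut) to 1.0 (fully open); "grasp_force": force on a finger pad.
Only numpy, scipy, OpenCV 4.12 (cv2) and the standard library are available. Lean on these libraries where they do the work, as an engineer would, in place of code of your own. Each camera call takes 0.05 s, during which the arm holds its last target. There are 200 camera calls.

## Working session

There is one attempt and no reset: what is moved stays moved. The work goes in short steps, Python scripts to look and compute and a shell command to move; the robot and the scene stay as the last step left them, time stands still between calls to the robot, and variables do not carry over. Pictures are saved under pics/ and viewed, at most 14 in all, crops included, and the job is handed in when it is done.

```bash
mkdir -p pics; cat > h.py <<'E'
import numpy as np, cv2
from station import bot
def cam(n):
    c=bot.read_camera(n); h=c["pixels"].shape[0]; c["f"]=h/2/np.tan(np.radians(c["fovy"])/2); c["pose"]=np.array(c["pose"]); return c
def ray(c,u,v,z):
    d=c["pose"][:3,:3]@np.array([(u-c["cx"])/c["f"],(v-c["cy"])/c["f"],1]); o=c["pose"][:3,3]
    return o+d*(z-o[2])/d[2]
def cloud(c):
    D=c["depth"]; v,u=np.mgrid[:D.shape[0],:D.shape[1]]
    P=np.stack([(u-c["cx"])/c["f"]*D,(v-c["cy"])/c["f"]*D,D],-1)@c["pose"][:3,:3].T+c["pose"][:3,3]
    P[D==0]=np.nan; return P
E
python3 - <<'E'
from h import *
for n in("side","top"):
    c=cam(n); cv2.imwrite(f"pics/{n}0.png",c["pixels"][:,:,::-1]); print(n,c["fovy"],c["cx"],c["cy"],c["pose"].round(3).tolist(),(c["depth"]>0).mean())
    np.savez(f"{n}0.npz",**c)
o=bot.get_obs(); print({k:np.round(v,3).tolist() for k,v in o.items()})
E
```

```text
side 48.780834002139414 318.41104548322625 194.60615450357597 [[-0.915, -0.254, 0.313, 0.253], [-0.403, 0.548, -0.733, 0.714], [0.014, -0.797, -0.604, 0.624], [0.0, 0.0, 0.0, 1.0]] 0.99602734375
top 43.87684554426249 317.3531012061583 193.75038379275242 [[-0.008, -0.991, 0.131, 0.396], [-1.0, 0.01, 0.017, -0.002], [-0.018, -0.131, -0.991, 1.005], [0.0, 0.0, 0.0, 1.0]] 0.9961796875
{'t': 0.1, 'q': [1.112, 0.478, 0.022, 1.556, -0.012, 1.109, -0.083], 'joint_vel': [0.001, -0.001, 0.0, -0.001, 0.0, 0.003, 0.0], 'joint_torque': [0.004, -59.776, 1.613, -28.196, 0.013, 0.005, 0.0], 'eef_pos': [0.232, -0.633, 0.23], 'tool_rot': [-0.001, 0.985, 0.175, -0.0], 'contact_force': [-0.455, 0.08, -0.455], 'torque': [0.021, -0.055, -0.008], 'grasp_force': 0.0, 'gripper_width': 0.998}
```

View pics/top0.png

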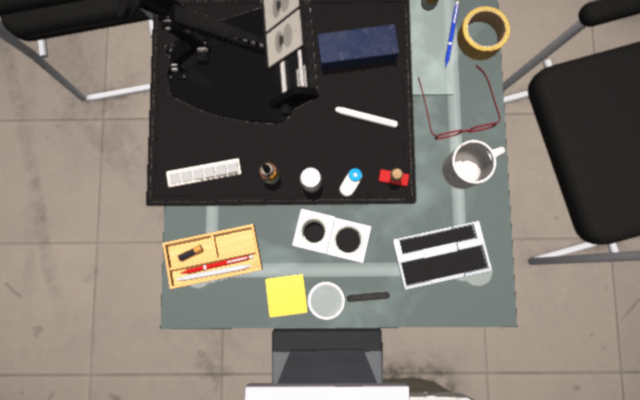

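View pics/side0.png

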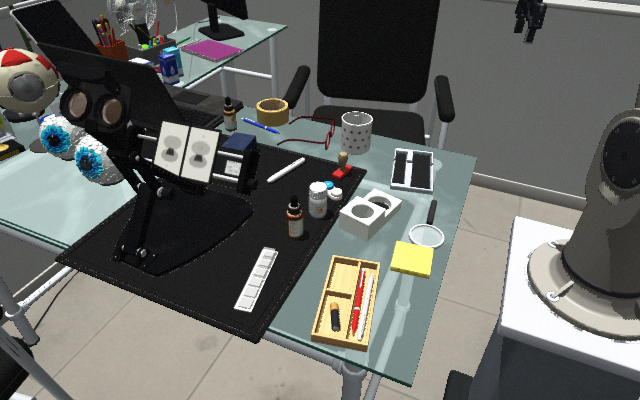

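Top view: prism bar (203,172), dropper (269,173), saline (311,180), lens case (350,182), stamp (394,178), penlight (366,117), desk tray (212,257), rack (331,235), instrument tray (442,254). The side view shows the same layout, and the slit-lamp stand lies beyond the pad objects.

```bash
cat > m.py <<'E'
from h import *
import sys
def load(n):return dict(np.load(n+"0.npz"))
T,S=load("top"),load("side")
boxes={"prism":(160,153,247,193),"dropper":(256,158,281,190),"saline":(298,163,324,197),"case":(338,165,366,200),"stamp":(376,165,412,190),"pen":(332,103,400,130),"desk":(158,222,266,290),"rack":(289,205,374,265),"tray":(390,218,495,290)}
PT,PS=cloud(T),cloud(S)
g=cv2.cvtColor(T["pixels"],cv2.COLOR_RGB2HSV)
for k,(a,b,c,d) in boxes.items():
    P=PT[b:d,a:c]; th=0.005 if k in("desk","rack","tray") else 0.0095
    m=(P[...,2]>th); q=P[m]
    r=cv2.minAreaRect((q[:,:2]*1000).astype(np.float32))
    print(k,"top n",m.sum(),"rect mm",np.round(r[0],1),np.round(r[1],1),round(r[2],1),"z pct",np.percentile(q[:,2]*1000,[5,25,50,75,95,99]).round(1),"bg",np.nanpercentile(P[~m][:,2]*1000,[10,50,90]).round(1) if (~m).any() else "")
    bx=cv2.boxPoints((r[0],(r[1][0]+6,r[1][1]+6),r[2]))
    w=PS.reshape(-1,3); w=w[np.isfinite(w[:,0])]; H,=[cv2.convexHull(bx)]
    w=w[(np.abs(w[:,0]-r[0][0]/1e3)<.12)&(np.abs(w[:,1]-r[0][1]/1e3)<.12)&(w[:,2]>th)&(w[:,2]<.2)]
    w=np.array([p for p in w if cv2.pointPolygonTest(H,(float(p[0]*1e3),float(p[1]*1e3)),False)>0])
    if len(w):
        r=cv2.minAreaRect((w[:,:2]*1000).astype(np.float32)); print("    side n",len(w),np.round(r[0],1),np.round(r[1],1),round(r[2],1),"z",np.percentile(w[:,2]*1000,[5,50,95,99]).round(1))
# slit lamp heights over the pad
q=PT[0:130,150:415].reshape(-1,3);q=q[q[:,2]>.03]
for x0 in np.arange(.55,.95,.05):
    s=q[(q[:,0]>x0)&(q[:,0]<x0+.05)]
    if len(s): print("tall x",round(x0,2),"y",s[:,1].min().round(3),s[:,1].max().round(3),"z",s[:,2].max().round(3))
im=T["pixels"][95:295,150:500,::-1]; cv2.imwrite("pics/crop.png",cv2.resize(im,None,fx=2.28,fy=2.28,interpolation=cv2.INTER_CUBIC))
E
python3 m.py
```

```text
prism top n 1033 rect mm [573.3 250. ] [173.   80.8] 89.4 z pct [ 9.8 12.3 15.3 18.1 21.  22.5] bg [3.9 6.2 8.4]
    side n 994 [573.8 248.7] [149.5  68. ] 86.0 z [10.1 15.6 20.3 21.3]
dropper top n 327 rect mm [570.9 115.9] [62.  49.1] 0.1 z pct [ 12.1  51.6  67.1  83.2 104.7 107.5] bg [3.6 6.1 8.3]
    side n 577 [561.6 114.7] [32.3 28.9] 27.1 z [ 15.7  57.7 101.3 105.8]
saline top n 415 rect mm [559.7  27.2] [40.1 58.3] 84.9 z pct [23.7 72.7 78.  79.8 81.7 82.3] bg [3.4 5.8 8.2]
    side n 607 [550.5  32.8] [47. 39.] 52.2 z [15.6 55.  80.4 81.3]
case top n 406 rect mm [551.3 -50.9] [53.4 65.1] 85.7 z pct [11.2 16.6 22.5 24.5 26.6 27.5] bg [3.6 5.6 7.8]
    side n 214 [544.3 -51.1] [34.1 60.6] 38.6 z [10.8 22.9 26.1 27. ]
stamp top n 403 rect mm [ 562.8 -139.9] [68.8 43. ] 89.6 z pct [13.3 16.8 18.9 57.5 65.6 66.9] bg [3.7 5.8 8.2]
    side n 283 [ 555.4 -136.5] [58.6 25.3] 79.5 z [12.  19.8 64.8 67. ]
pen top n 461 rect mm [688.4 -85.2] [135.1  53.4] 89.1 z pct [10.  15.4 17.7 19.6 21.8 23.7] bg [3.6 5.9 8.1]
    side n 233 [680.8 -88.8] [136.1  13.3] 73.8 z [11.1 17.3 21.1 22.7]
desk top n 2769 rect mm [411.9 226.6] [114.9 187. ] 8.6 z pct [ 5.3  7.4 14.2 18.6 21.6 23.1] bg [-3.5  0.6  4.1]
    side n 3392 [402.6 225.2] [ 92.1 188.6] 11.3 z [ 5.3 14.1 21.1 22.2]
rack top n 2269 rect mm [450.1 -13.7] [143.6  97.2] 80.2 z pct [ 5.5  9.1 24.4 44.9 47.6 49.3] bg [-2.7 -0.3  3.5]
    side n 1941 [451.  -12.6] [150.1  96.2] 75.9 z [ 6.6 25.6 47.2 48.3]
tray top n 2124 rect mm [ 402.1 -229.9] [103.2 177.1] 12.1 z pct [ 5.2  5.8  7.5 12.2 14.5 16. ] bg [-2.5  1.1  4.3]
    side n 1023 [ 400.9 -229. ] [ 99.8 180. ] 11.6 z [ 5.1  7.  14.5 15.6]
tall x 0.65 y 0.011 0.107 z 0.141
tall x 0.7 y 0.011 0.108 z 0.141
tall x 0.75 y -0.096 0.319 z 0.261
tall x 0.8 y -0.151 0.323 z 0.266
tall x 0.85 y -0.145 0.122 z 0.165
tall x 0.9 y 0.105 0.125 z 0.089
```

View pics/crop.png

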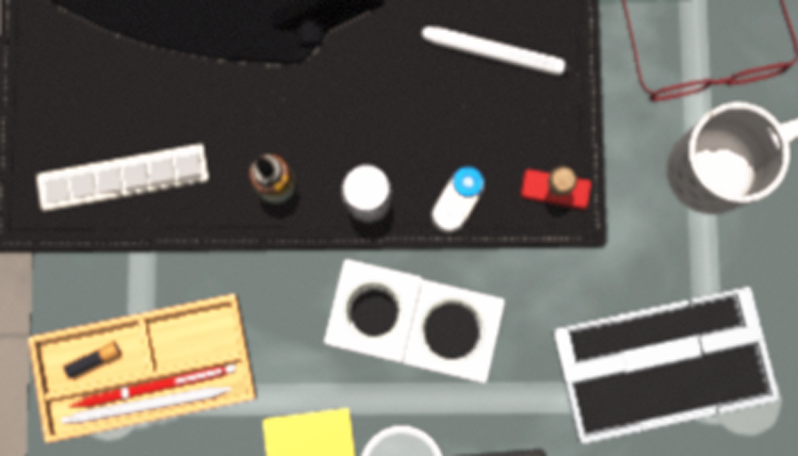

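The crop confirms orientations. Slim recess, high step and empty bay are on the far, left and far-right sides respectively. Tray yaw is about +12°, rack about -13° and desk tray about +10°. Next I'll refine the positions with colour masks and rays in both views.

```bash
cat > m2.py <<'E'
from m import T,S,PT,PS,boxes
from h import *
def rect(c,mask,z,name,keep=1):
    n,l,st,ce=cv2.connectedComponentsWithStats(mask.astype(np.uint8)*255)
    for i in 1+np.argsort(-st[1:,4])[:keep]:
        cs,_=cv2.findContours((l==i).astype(np.uint8),cv2.RETR_EXTERNAL,cv2.CHAIN_APPROX_NONE)
        w=np.array([ray(c,u,v,z)[:2]*1000 for u,v in cs[0][:,0]],np.float32)
        r=cv2.minAreaRect(w); print(name,st[i,4],np.round(r[0],1),"size",np.round(r[1],1),"ang",round(r[2],1))
def roi(c,P,b,pad=.02):
    # image region of camera whose cloud falls in the world box of the top rect
    q=PT[b[1]:b[3],b[0]:b[2]].reshape(-1,3); lo,hi=np.nanpercentile(q[:,:2],1,0)-.01,np.nanpercentile(q[:,:2],99,0)+.01
    return (P[...,0]>lo[0])&(P[...,0]<hi[0])&(P[...,1]>lo[1])&(P[...,1]<hi[1])&(P[...,2]<.14)
for nm,c,P in(("top",T,PT),("side",S,PS)):
    h=cv2.cvtColor(c["pixels"],cv2.COLOR_RGB2HSV).astype(int); H,Sa,V=h[...,0],h[...,1],h[...,2]
    R={k:roi(c,P,b) for k,b in boxes.items()}
    w=lambda k:R[k]&(Sa<60)
    rect(c,w("prism")&(V>90),.011,nm+" prism")
    rect(c,w("pen")&(V>110),.0135,nm+" pen")
    rect(c,w("saline")&(V>120)&(P[...,2]>.074),.079,nm+" salinecap")
    rect(c,R["dropper"]&(P[...,2]>.094),.104,nm+" bulb")
    rect(c,R["dropper"]&(Sa>80)&(H<25)&(V>50),.071,nm+" amber")
    rect(c,R["stamp"]&((H<5)|(H>172))&(Sa>150)&(V>80),.018,nm+" red")
    rect(c,R["stamp"]&(P[...,2]>.05),.062,nm+" knob")
    rect(c,R["desk"]&(Sa>50)&(H>8)&(H<28),.020,nm+" desk")
    rect(c,R["rack"]&(Sa<40)&(V<90),.024,nm+" wells@24",2)
    rect(c,R["rack"]&(Sa<40)&(V<90),.046,nm+" wells@46",2)
    rect(c,R["tray"]&(Sa<60)&(V<70),.013,nm+" recess",2)
    rect(c,w("tray")&(V>150),.013,nm+" tray")
# plane heights of fixtures & prism-half heights (top)
for k,lab in(("tray","tray"),("rack","rack"),("desk","desk")):
    a,b,c_,d=boxes[k]; z=PT[b:d,a:c_,2]*1000; hh,e=np.histogram(z[np.isfinite(z)],np.arange(-2,56,2)); print(lab,dict(zip(e.astype(int).tolist(),hh.tolist())))
q=PT[153:193,160:247]; q=q[q[...,2]>.014]
for y in np.arange(.18,.33,.02): s=q[(q[:,1]>y)&(q[:,1]<y+.02)]; print("prism y",y.round(2),np.percentile(s[:,2]*1e3,[50,80]).round(1) if len(s) else "")
q=PT[20:100,300:415].reshape(-1,3);q=q[(q[:,2]>.02)&(q[:,1]<0)];print("box min x",np.percentile(q[:,0],[1,5]).round(3),"zmax",q[:,2].max().round(3))
E
python3 m2.py | grep -vE "^ |top n|^tall"
```

```text
top prism 1322 [573.5 248.5] size [ 37. 154.] ang 10.0
top pen 487 [686.2 -85. ] size [132.3  16.3] ang 74.4
top salinecap 304 [549.5  28.4] size [36.8 36.4] ang 26.3
top bulb 50 [564.4 109.5] size [13.  13.1] ang 89.4
top amber 146 [560.7 106.8] size [33.8 35.5] ang 35.1
top red 298 [ 557.8 -137.3] size [60.5 27.2] ang 78.9
top knob 130 [ 556.9 -136.4] size [23.  23.4] ang 88.5
top desk 3854 [404.3 226.2] size [ 94.9 188.3] ang 11.6
top wells@24 428 [433.9 -44. ] size [43.2 45.1] ang 89.3
top wells@24 400 [508.4 -10.3] size [184.8   8. ] ang 89.5
top wells@46 428 [433.  -43.1] size [42.2 44.1] ang 89.3
top wells@46 400 [505.9 -10.1] size [180.6   7.8] ang 89.5
top recess 1651 [ 383.1 -231.8] size [ 40.4 158.8] ang 11.9
top recess 811 [ 434.4 -220.6] size [ 22.3 143.6] ang 11.9
top tray 2424 [ 410.6 -220.3] size [141.9 208. ] ang 2.7
side prism 1162 [572.2 246.8] size [ 33.3 157.5] ang 9.9
side pen 445 [446.7 377.2] size [35.1 34. ] ang 89.9
side salinecap 161 [547.5  31.4] size [35.7 38.9] ang 24.9
side bulb 50 [560.6 114.7] size [11.6 22.2] ang 26.6
side amber 94 [546.4 142.5] size
[... 795 characters left out ...]
6: 0, 48: 0, 50: 0, 52: 0}
rack {-2: 1044, 0: 689, 2: 345, 4: 402, 6: 296, 8: 87, 10: 12, 12: 9, 14: 3, 16: 10, 18: 21, 20: 134, 22: 282, 24: 300, 26: 72, 28: 9, 30: 2, 32: 1, 34: 5, 36: 3, 38: 6, 40: 17, 42: 106, 44: 332, 46: 275, 48: 73, 50: 9, 52: 0}
desk {-2: 1046, 0: 1050, 2: 1084, 4: 906, 6: 366, 8: 131, 10: 196, 12: 272, 14: 277, 16: 319, 18: 445, 20: 286, 22: 78, 24: 6, 26: 0, 28: 0, 30: 0, 32: 0, 34: 0, 36: 0, 38: 0, 40: 0, 42: 0, 44: 0, 46: 0, 48: 0, 50: 0, 52: 0}
prism y 0.18 [19.8 21.3]
prism y 0.2 [18.7 20. ]
prism y 0.22 [17.5 19. ]
prism y 0.24 [16.6 17.8]
prism y 0.26 [15.7 17.2]
prism y 0.28 [15.3 16.6]
prism y 0.3 [15.  15.8]
prism y 0.32 
box min x [0.791 0.795] zmax 0.053
```

```bash
cat > go.py <<'E'
from h import *
import sys
from scipy.spatial.transform import Rotation as Ro
# go.py x y z yaw_deg (tool x axis, world): prints jog shift
o=bot.get_obs(); w,x,y,z=o["tool_rot"]; R=Ro.from_quat([x,y,z,w]).as_matrix(); p=np.array(o["eef_pos"])
yaw=np.degrees(np.arctan2(R[1,0],R[0,0]))
print("t",round(o["t"],2),"pos",p.round(4),"yaw",yaw.round(1),"tilt",np.degrees(np.arccos(-R[2,2])).round(2),"w",round(o["gripper_width"],3),"gf",round(o["grasp_force"],1),"F",np.round(o["contact_force"],1))
for a in sys.argv[1:]:
    a=list(map(float,a.split(","))); d=(np.array(a[:3])-p)*100; print("rows",(R.T@d).round(2).tolist(),round(-np.radians(a[3]-yaw),3), "dist",np.linalg.norm(d).round(1))
E
python3 -m jog '[[47.6,-35.5,8,-1.03],[47.6,-35.5,8,-1.03],[47.6,-35.5,8,-1.03],[47.6,-35.5,8,-1.03],[47.6,-35.5,8,-1.03],[47.6,-35.5,8,-1.03],[47.6,-35.5,8,-1.03],[47.6,-35.5,8,-1.03],[47.6,-35.5,8,-1.03],[47.6,-35.5,8,-1.03],[47.6,-35.5,8,-1.03],[47.6,-35.5,8,-1.03],[47.6,-35.5,8,-1.03],[47.6,-35.5,8,-1.03],[47.6,-35.5,8,-1.03],[47.6,-35.5,8,-1.03],[47.6,-35.5,8,-1.03],[47.6,-35.5,8,-1.03]]' -0.4 40
cat >fit.py <<'E'
from m import *
from scipy.optimize import least_squares
for nm,x0,r,lo,hi in(("saline",(.549,.029),.0195,.02,.055),("dropper",(.564,.111),.017,.02,.06)):
    for lab,Q in(("both",np.concatenate([PT.reshape(-1,3),PS.reshape(-1,3)])),("side",PS.reshape(-1,3))):
        q=Q[(np.hypot(Q[:,0]-x0[0],Q[:,1]-x0[1])<r+.012)&(Q[:,2]>lo)&(Q[:,2]<hi)]
        s=least_squares(lambda p:np.hypot(q[:,0]-p[0],q[:,1]-p[1])-r,x0,loss="soft_l1",f_scale=.002); print(nm,lab,len(q),s.x.round(4),"rms",np.sqrt((s.fun**2).mean()).round(4))
for lab,P in(("top",PT),("side",PS)):
    q=P.reshape(-1,3);q=q[(abs(q[:,0]-.45)<.08)&(abs(q[:,1]+.013)<.09)]
    for a,b in((.019,.03),(.04,.052),(.019,.052)):
        s=q[(q[:,2]>a)&(q[:,2]<b)]; r=cv2.minAreaRect((s[:,:2]*1000).astype(np.float32)); print("rack",lab,a,b,len(s),np.round(r[0],1),np.round(r[1],1),round(r[2],1),"med",np.median(s,0).round(4))
E
python3 fit.py | grep -E "both|side [0-9]|rack .* med"; python3 go.py .557,-.1365,.034,79
```

```text
t: 1.6
eef_pos: [0.5562, -0.1382, 0.151]
tool_rot: [-0.0, 0.771, 0.636, -0.001]
contact_force: [0.3, -0.0, 0.1]
gripper_width: 0.699
grasp_force: 0.0
saline both 299 [0.5491 0.0277] rms 0.0012
saline side 246 [0.5485 0.0275] rms 0.0011
dropper both 331 [0.5646 0.1097] rms 0.0012
dropper side 253 [0.5638 0.1093] rms 0.0011
rack top 0.019 0.03 842 [468.9 -23.9] [130.4 129.6] 76.2 med [ 0.4377 -0.043   0.0238]
rack top 0.04 0.052 812 [451.2  23.5] [65.9 72.1] 76.0 med [0.4509 0.0239 0.0458]
rack top 0.019 0.052 1671 [470.  -19.3] [139.9 129.5] 76.1 med [ 0.4443 -0.0084  0.0283]
rack side 0.019 0.03 592 [468.7 -20.2] [143.9 133.5] 75.6 med [ 0.4396 -0.0298  0.0241]
rack side 0.04 0.052 603 [468.1  18.4] [ 70.3 114.7] 75.0 med [0.4484 0.0269 0.046 ]
rack side 0.019 0.052 1451 [468.6 -19.8] [144.6 133.7] 76.1 med [0.4446 0.013  0.0353]
t 1.6 pos [ 0.5562 -0.1382  0.151 ] yaw 79.0 tilt 0.08 w 0.699 gf 0.0 F [ 0.3 -0.   0.1]
rows [0.19, 0.06, 11.7] 0.001 dist 11.7
```

```bash
python3 -m jog '[[0.15,0.06,3.5,0],[0.15,0.06,7,0],[0.15,0.06,9.5,0],[0.15,0.06,11,0],[0.15,0.06,11.7,0],[0.15,0.06,11.7,0],[0.15,0.06,11.7,0]]' -0.4 40
python3 -m jog '[[0,0,0,0],[0,0,0,0],[0,0,0,0],[0,0,0,0],[0,0,0,0],[0,0,0,0],[0,0,0,0],[0,0,0,0]]' 1 40
python3 -m jog '[[0,0,-1,0],[0,0,-3,0],[0,0,-6,0],[0,0,-9,0],[0,0,-10,0],[0,0,-10,0]]'
python3 go.py .4315,.182,.134,101.5
python3 - <<'E'
from h import *
T=dict(np.load("top0.npz"))
for u,v,z in((373,308,.046),(452,330,.024)): print(ray(T,u/2.28+150,v/2.28+95,z).round(4))
E
```

```text
t: 2.18
eef_pos: [0.5579, -0.1368, 0.0349]
tool_rot: [0.0, 0.772, 0.636, -0.0]
contact_force: [-0.5, 0.7, 0.6]
gripper_width: 0.7
grasp_force: 0.0
t: 2.85
eef_pos: [0.5586, -0.1359, 0.0356]
tool_rot: [0.001, 0.771, 0.637, 0.0]
contact_force: [-2.1, 0.6, 5.9]
gripper_width: 0.261
grasp_force: 38.9
t: 3.35
eef_pos: [0.5601, -0.1358, 0.1381]
tool_rot: [0.003, 0.771, 0.637, 0.002]
contact_force: [-0.1, -1.0, -0.8]
gripper_width: 0.256
grasp_force: 39.2
t 3.35 pos [ 0.5601 -0.1358  0.1381] yaw 79.1 tilt 0.38 w 0.256 gf 39.2 F [-0.1 -1.  -0.8]
rows [28.78, -18.64, 0.28] -0.391 dist 34.3
[0.4516 0.0229 0.046 ]
[ 0.4334 -0.0445  0.024 ]
```

```bash
python3 -m jog '[[3,-2,0.3,-0.04],[6,-4,0.3,-0.08],[9,-6,0.3,-0.12],[12,-8,0.3,-0.16],[15,-10,0.3,-0.2],[18,-12,0.3,-0.24],[21,-14,0.3,-0.28],[24,-16,0.3,-0.32],[27,-17.5,0.3,-0.36],[28.8,-18.6,0.3,-0.39],[28.8,-18.6,0.3,-0.39],[28.8,-18.6,0.3,-0.39],[28.8,-18.6,0.3,-0.39]]'
python3 go.py .4315,.182,.060,101.5
python3 - <<'E'
from h import *
c=cam("side"); cv2.imwrite("pics/s1.png",cv2.resize(c["pixels"][120:380,200:520,::-1],None,fx=2,fy=2))
E
```

```text
t: 4.43
eef_pos: [0.4292, 0.1812, 0.1304]
tool_rot: [-0.0, 0.633, 0.774, -0.001]
contact_force: [-0.7, -0.5, -1.1]
gripper_width: 0.253
grasp_force: 39.3
t 4.43 pos [0.4292 0.1812 0.1304] yaw 101.4 tilt 0.11 w 0.253 gf 39.3 F [-0.7 -0.5 -1.1]
rows [0.04, 0.25, 7.04] -0.002 dist 7.0
```

View pics/s1.png

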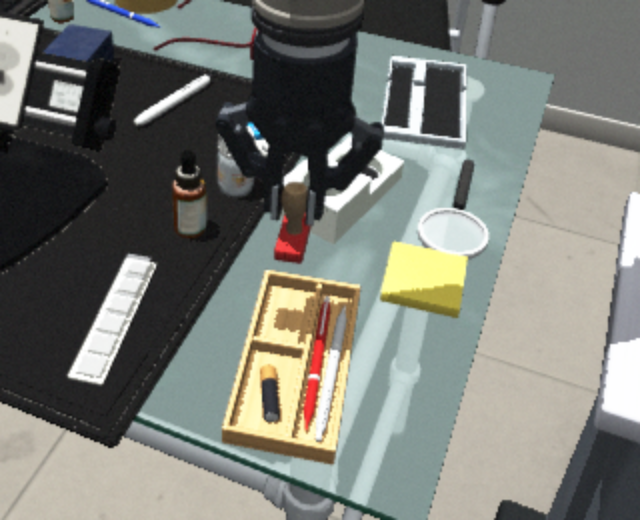

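The stamp is upright in the fingers and its shadow falls in the empty bay. Lowering it now.

```bash
python3 -m jog '[[0,0.1,2,0],[0,0.2,4,0],[0,0.2,6,0],[0,0.2,7.5,0],[0,0.2,8.7,0],[0,0.2,9.3,0],[0,0.2,9.5,0],[0,0.2,9.5,0]]'
python3 go.py .4315,.182,.034,101.5
```

```text
t: 5.15
eef_pos: [0.4317, 0.1824, 0.0362]
tool_rot: [-0.0, 0.633, 0.774, -0.0]
contact_force: [0.6, 0.9, -1.0]
gripper_width: 0.26
grasp_force: 39.3
t 5.15 pos [0.4317 0.1824 0.0362] yaw 101.4 tilt 0.02 w 0.26 gf 39.3 F [ 0.6  0.9 -1. ]
rows [-0.03, -0.03, 0.22] -0.001 dist 0.2
```

```bash
python3 -m jog '[[0,0,0.1,0],[0,0,0.2,0],[0,0,0.25,0],[0,0,0.25,0]]'
python3 -m jog '[[0,0,0,0],[0,0,0,0],[0,0,0,0],[0,0,0,0],[0,0,0,0]]' -0.1
python3 -m jog '[[0,0,-2,0],[0,0,-5,0],[0,0,-9,0],[0,0,-12,0],[0,0,-12,0]]'
python3 go.py .5738,.2425,.07,100 .5738,.2425,.011,100
```

```text
t: 5.48
eef_pos: [0.4319, 0.1828, 0.0342]
tool_rot: [0.0, 0.633, 0.774, 0.0]
contact_force: [0.2, 0.0, -0.1]
gripper_width: 0.261
grasp_force: 39.3
t: 5.9
eef_pos: [0.4316, 0.1828, 0.0339]
tool_rot: [0.0, 0.633, 0.774, 0.0]
contact_force: [0.1, -0.1, 0.8]
gripper_width: 0.548
grasp_force: 0.0
t: 6.32
eef_pos: [0.4347, 0.1848, 0.1593]
tool_rot: [0.002, 0.633, 0.774, 0.004]
contact_force: [2.3, -0.2, -0.5]
gripper_width: 0.554
grasp_force: 0.0
t 6.32 pos [0.4347 0.1848 0.1593] yaw 101.5 tilt 0.55 w 0.554 gf 0.0 F [ 2.3 -0.2 -0.5]
rows [2.88, 14.7, 9.07] 0.025 dist 17.5
rows [2.87, 14.64, 14.97] 0.025 dist 21.1
```

```bash
python3 -m jog '[[0.8,4,0.5,0.025],[1.6,8,2,0.025],[2.5,12,4.5,0.025],[2.9,14.6,7,0.025],[2.9,14.6,9,0.025],[2.9,14.6,9,0.025],[2.9,14.6,9,0.025],[2.9,14.6,9,0.025]]'
python3 go.py .5738,.2425,.011,100
python3 - <<'E'
from h import *
c=cam("side"); cv2.imwrite("pics/s2.png",cv2.resize(c["pixels"][180:380,200:420,::-1],None,fx=3,fy=3))
E
```

```text
t: 6.98
eef_pos: [0.5683, 0.2403, 0.0647]
tool_rot: [-0.0, 0.642, 0.766, 0.0]
contact_force: [-0.1, 0.3, 0.7]
gripper_width: 0.551
grasp_force: 0.0
t 6.98 pos [0.5683 0.2403 0.0647] yaw 100.1 tilt 0.0 w 0.551 gf 0.0 F [-0.1  0.3  0.7]
rows [0.12, 0.58, 5.37] 0.001 dist 5.4
```

View pics/s2.png

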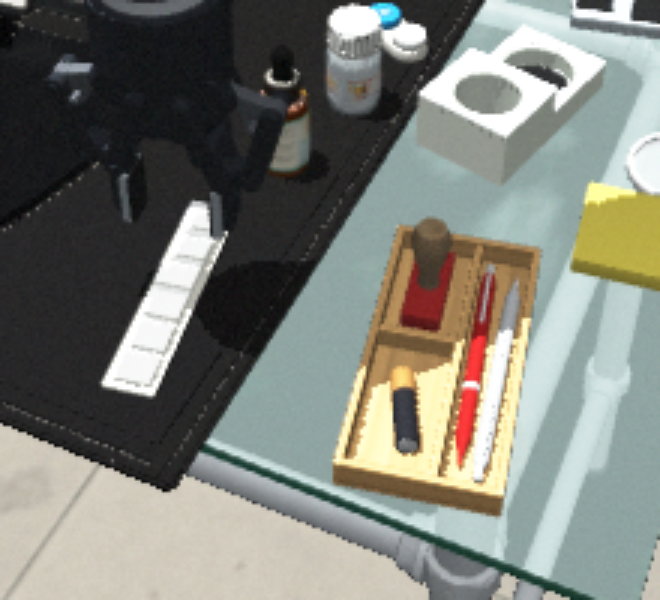

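The stamp stands in its bay, and the gripper straddles the prism bar. I'm continuing the descent.

```bash
python3 -m jog '[[0.1,0.5,0.5,0],[0.1,0.55,2.5,0],[0.1,0.55,4,0],[0.1,0.55,5,0],[0.1,0.55,5,0],[0.1,0.55,5,0],[0.1,0.55,5,0]]'
python3 go.py .5738,.2425,.011,100
```

```text
t: 7.62
eef_pos: [0.5744, 0.2424, 0.0144]
tool_rot: [0.0, 0.643, 0.766, 0.0]
contact_force: [0.2, 0.1, -0.4]
gripper_width: 0.55
grasp_force: 0.0
t 7.62 pos [0.5744 0.2424 0.0144] yaw 100.0 tilt 0.04 w 0.55 gf 0.0 F [ 0.2  0.1 -0.4]
rows [0.02, -0.06, 0.34] 0.001 dist 0.3
```

```bash
python3 -m jog '[[0,-0.05,0.2,0],[0,-0.05,0.35,0],[0,-0.05,0.35,0]]' 
python3 -m jog '[[0,0,0,0],[0,0,0,0],[0,0,0,0],[0,0,0,0],[0,0,0,0],[0,0,0,0],[0,0,0,0]]' 1 40
python3 -m jog '[[0,0,-0.5,0],[0,0,-2,0],[0,0,-4,0],[0,0,-7,0],[0,0,-8,0],[0,0,-8,0],[0,0,-8,0]]'
python3 go.py .3845,-.227,.09,102
python3 - <<'E'
from h import *
c=cam("side"); cv2.imwrite("pics/s3.png",cv2.resize(c["pixels"][140:340,170:390,::-1],None,fx=2,fy=2))
E
```

```text
t: 7.87
eef_pos: [0.5737, 0.2421, 0.0105]
tool_rot: [0.0, 0.643, 0.766, 0.0]
contact_force: [0.3, -0.7, 0.1]
gripper_width: 0.549
grasp_force: 0.0
t: 8.45
eef_pos: [0.574, 0.2422, 0.0107]
tool_rot: [0.0, 0.643, 0.766, 0.0]
contact_force: [-1.3, -0.1, 4.5]
gripper_width: 0.263
grasp_force: 39.7
t: 9.03
eef_pos: [0.5738, 0.2419, 0.0908]
tool_rot: [0.0, 0.643, 0.766, 0.0]
contact_force: [-0.5, 0.2, -1.9]
gripper_width: 0.27
grasp_force: 39.3
t 9.03 pos [0.5738 0.2419 0.0908] yaw 100.0 tilt 0.06 w 0.27 gf 39.3 F [-0.5  0.2 -1.9]
rows [-42.89, -26.8, 0.05] -0.035 dist 50.6
```

View pics/s3.png

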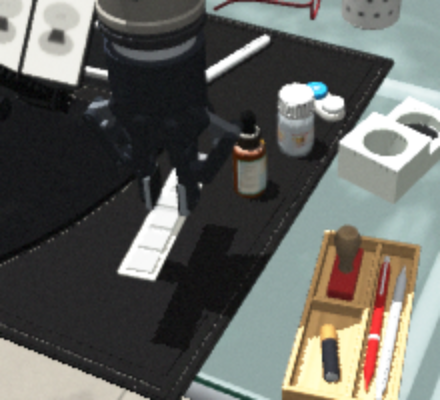

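The bar is gripped and level. I'll raise it above the bottles before crossing.

```bash
python3 go.py .384,-.2387,.05,102
```

```text
t 9.08 pos [0.5732 0.2414 0.0897] yaw 100.0 tilt 0.06 w 0.268 gf 39.3 F [ 0.6 -0.8 -1.9]
rows [-43.99, -26.97, 4.02] -0.035 dist 51.8
```

```bash
python3 -m jog '[[0,0,-2,0],[-1,-0.6,-4.5,0],[-4,-2.5,-5.5,0],[-7,-4.4,-5.5,0],[-10,-6.3,-5.5,0],[-13,-8.2,-5.5,0],[-16,-10,-5.5,0],[-19,-12,-5.5,0],[-22,-14,-5.5,0],[-25,-16,-5.5,0],[-28,-17.5,-5.5,0],[-31,-19.5,-5.5,-0.01],[-34,-21.5,-5.5,-0.02],[-37,-23.2,-5.5,-0.03],[-40,-25,-5.5,-0.035],[-43,-26.3,-5.5,-0.035],[-44,-26.6,-5.5,-0.035],[-44,-26.6,-5,-0.035],[-44,-26.6,-5,-0.035],[-44,-26.6,-5,-0.035]]'
python3 go.py .384,-.2387,.05,102
```

```text
t: 10.75
eef_pos: [0.3881, -0.2358, 0.1393]
tool_rot: [-0.001, 0.628, 0.778, 0.0]
contact_force: [0.7, 0.8, -0.6]
gripper_width: 0.264
grasp_force: 39.4
t 10.75 pos [ 0.3881 -0.2358  0.1393] yaw 102.1 tilt 0.14 w 0.264 gf 39.4 F [ 0.7  0.8 -0.6]
rows [-0.22, -0.45, 8.93] 0.002 dist 8.9
```

```bash
python3 -m jog '[[-0.2,-0.3,2,0],[-0.2,-0.4,5,0],[-0.2,-0.4,8,0],[-0.2,-0.4,10.2,0],[-0.2,-0.4,11.4,0],[-0.2,-0.4,11.4,0],[-0.2,-0.4,11.4,0]]'
python3 go.py .384,-.2387,.0092,102
python3 - <<'E'
from h import *
for n,(a,b,c_,d) in(("side",(130,240,350,470)),("top",(200,310,370,520))):
    c=cam(n); cv2.imwrite(f"pics/{n}4.png",cv2.resize(c["pixels"][a:b,c_:d,::-1],None,fx=4,fy=4))
a=cv2.imread("pics/side4.png");b=cv2.imread("pics/top4.png");h=440
b=cv2.resize(b,(300,220));a=cv2.resize(a,(480,440));o=np.zeros((440,800,3),np.uint8);o[:, :480]=a;o[:220,500:800]=b;cv2.imwrite("pics/m4.png",o)
E
```

```text
t: 11.33
eef_pos: [0.3851, -0.2386, 0.026]
tool_rot: [-0.001, 0.628, 0.778, 0.0]
contact_force: [0.5, 0.5, -0.9]
gripper_width: 0.262
grasp_force: 39.4
t 11.33 pos [ 0.3851 -0.2386  0.026 ] yaw 102.2 tilt 0.11 w 0.262 gf 39.4 F [ 0.5  0.5 -0.9]
rows [0.01, -0.1, 1.68] 0.003 dist 1.7
```

View pics/m4.png

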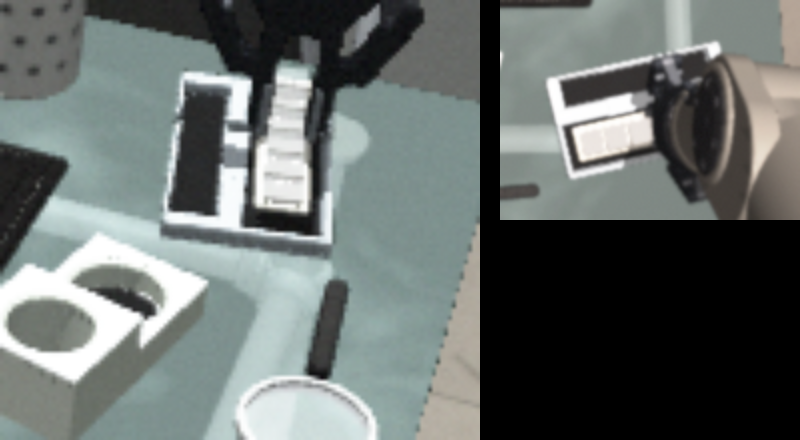

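The bar is over the wide recess and aligned with it, with margin on all sides. Lowering and releasing now.

```bash
python3 -m jog '[[0,-0.1,0.5,0],[0,-0.1,1,0],[0,-0.1,1.4,0],[0,-0.1,1.6,0],[0,-0.1,1.7,0],[0,-0.1,1.7,0],[0,-0.1,1.7,0]]'
python3 -m jog '[[0,0,0,0],[0,0,0,0],[0,0,0,0],[0,0,0,0],[0,0,0,0]]' 0.2
python3 -m jog '[[0,0,-1,0],[0,0,-3,0],[0,0,-6,0],[0,0,-10,0],[0,0,-12,0],[0,0,-12,0],[0,0,-12,0]]'
python3 go.py .686,-.085,.09,74.4
```

```text
t: 12.02
eef_pos: [0.3839, -0.2406, 0.0093]
tool_rot: [-0.0, 0.629, 0.777, 0.0]
contact_force: [0.3, -0.3, -0.6]
gripper_width: 0.261
grasp_force: 39.4
t: 12.43
eef_pos: [0.3839, -0.2406, 0.0094]
tool_rot: [0.0, 0.629, 0.777, 0.0]
contact_force: [1.2, 0.2, 0.2]
gripper_width: 0.402
grasp_force: 0.0
t: 13.02
eef_pos: [0.3845, -0.2411, 0.1311]
tool_rot: [0.002, 0.629, 0.777, 0.0]
contact_force: [-0.3, 0.2, 0.6]
gripper_width: 0.397
grasp_force: 0.0
t 13.02 pos [ 0.3845 -0.2411  0.1311] yaw 102.0 tilt 0.21 w 0.397 gf 0.0 F [-0.3  0.2  0.6]
rows [9.01, 32.72, 4.16] 0.482 dist 34.2
```

```bash
python3 -m jog '[[1,3.3,0,0.05],[2,7,0,0.1],[3,11,0,0.15],[4,14.5,0,0.2],[5,18,0,0.25],[6,21.5,0,0.3],[7,25,0,0.36],[8,28.5,1,0.42],[9,32,2.5,0.48],[9,32.7,4.2,0.48],[9,32.7,6.5,0.48],[9,32.7,8,0.48],[9,32.7,8,0.48],[9,32.7,8,0.48]]' -0.05
python3 go.py .686,-.085,.010,74.4
python3 - <<'E'
from h import *
c=cam("side"); cv2.imwrite("pics/s5.png",cv2.resize(c["pixels"][100:260,220:400,::-1],None,fx=3,fy=3))
E
```

```text
t: 14.18
eef_pos: [0.6832, -0.0849, 0.0477]
tool_rot: [-0.001, 0.796, 0.605, -0.002]
contact_force: [-0.2, -0.1, 0.5]
gripper_width: 0.525
grasp_force: 0.0
t 14.18 pos [ 0.6832 -0.0849  0.0477] yaw 74.5 tilt 0.22 w 0.525 gf 0.0 F [-0.2 -0.1  0.5]
rows [0.07, 0.29, 3.77] 0.002 dist 3.8
```

View pics/s5.png

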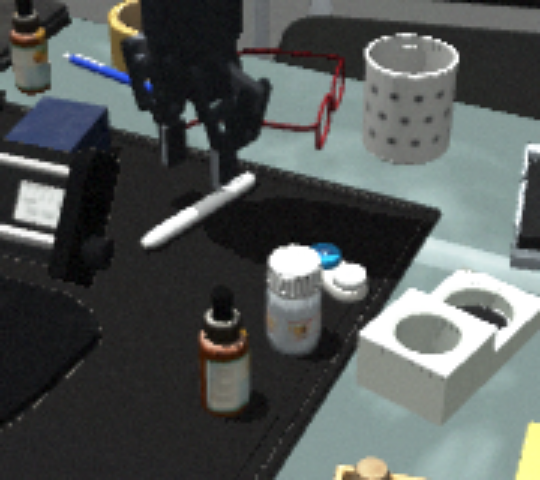

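The gripper is above and straddling the penlight. I'll descend, close and lift.

```bash
python3 -m jog '[[0,0.2,1,0],[0,0.2,2,0],[0,0.2,3,0],[0,0.2,3.6,0],[0,0.2,3.75,0],[0,0.2,3.75,0],[0,0.2,3.75,0]]'
python3 -m jog '[[0,0,0,0],[0,0,0,0],[0,0,0,0],[0,0,0,0],[0,0,0,0],[0,0,0,0],[0,0,0,0]]' 1 35
python3 go.py
python3 -m jog '[[0,0,-0.5,0],[0,0,-2,0],[0,0,-4,0],[0,0,-7,0],[0,0,-10,0],[0,0,-12,0],[0,0,-12,0],[0,0,-12,0]]'
python3 go.py .434,-.2215,.13,102
```

```text
t: 14.82
eef_pos: [0.6869, -0.0849, 0.0118]
tool_rot: [-0.0, 0.796, 0.606, 0.0]
contact_force: [-0.5, 0.7, 0.1]
gripper_width: 0.524
grasp_force: 0.0
t: 15.4
eef_pos: [0.6873, -0.0849, 0.0124]
tool_rot: [0.0, 0.796, 0.605, 0.0]
contact_force: [-1.0, -0.2, 5.4]
gripper_width: 0.145
grasp_force: 36.6
t 15.4 pos [ 0.6873 -0.0849  0.0124] yaw 74.5 tilt 0.06 w 0.145 gf 36.6 F [-1.  -0.2  5.4]
t: 16.07
eef_pos: [0.6877, -0.085, 0.1341]
tool_rot: [0.001, 0.796, 0.605, 0.001]
contact_force: [-0.9, -0.2, -0.4]
gripper_width: 0.141
grasp_force: 35.9
t 16.07 pos [ 0.6877 -0.085   0.1341] yaw 74.5 tilt 0.18 w 0.141 gf 35.9 F [-0.9 -0.2 -0.4]
rows [-19.93, -20.8, 0.33] -0.48 dist 28.8
```

```bash
python3 -m jog '[[-2,-2.1,0.3,-0.05],[-4,-4.2,0.3,-0.1],[-6,-6.3,0.3,-0.15],[-8,-8.4,0.3,-0.2],[-10,-10.5,0.3,-0.25],[-12,-12.6,0.3,-0.3],[-14,-14.7,0.3,-0.35],[-16,-16.8,0.3,-0.4],[-18,-18.8,0.3,-0.44],[-19.9,-20.8,0.3,-0.48],[-19.9,-20.8,2,-0.48],[-19.9,-20.8,5,-0.48],[-19.9,-20.8,8,-0.48],[-19.9,-20.8,9.8,-0.48],[-19.9,-20.8,9.8,-0.48],[-19.9,-20.8,9.8,-0.48]]'
python3 go.py .434,-.2215,.0106,102
python3 - <<'E'
from h import *
o=np.zeros((440,800,3),np.uint8)
a=cam("side")["pixels"][130:240,350:470,::-1];o[:,:480]=cv2.resize(a,(480,440))
b=cam("top")["pixels"][200:310,370:520,::-1];o[:220,500:]=cv2.resize(b,(300,220));cv2.imwrite("pics/m6.png",o)
E
```

```text
t: 17.4
eef_pos: [0.4319, -0.2205, 0.0327]
tool_rot: [-0.002, 0.629, 0.777, -0.0]
contact_force: [-0.4, 0.6, -0.2]
gripper_width: 0.143
grasp_force: 35.9
t 17.4 pos [ 0.4319 -0.2205  0.0327] yaw 102.1 tilt 0.23 w 0.143 gf 35.9 F [-0.4  0.6 -0.2]
rows [-0.15, 0.19, 2.21] 0.001 dist 2.2
```

View pics/m6.png

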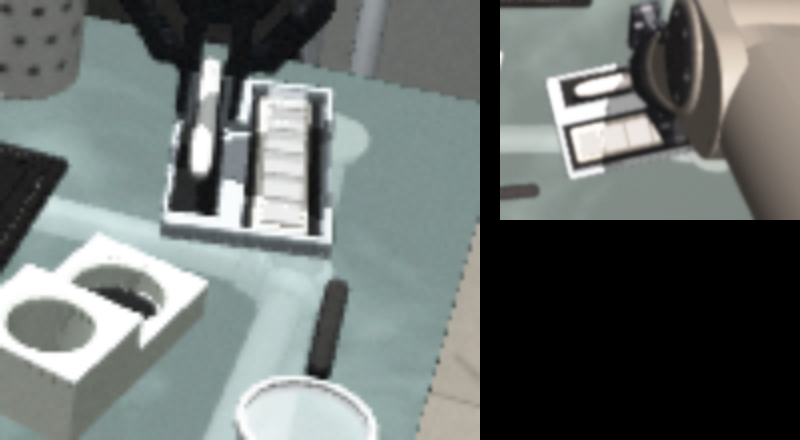

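The prism bar lies flat in its recess, and the penlight is above the slim one and aligned. Lowering and releasing.

```bash
python3 -m jog '[[-0.1,0.15,0.6,0],[-0.1,0.15,1.2,0],[-0.1,0.15,1.8,0],[-0.1,0.15,2.1,0],[-0.1,0.15,2.2,0],[-0.1,0.15,2.2,0]]'
python3 -m jog '[[0,0,0,0],[0,0,0,0],[0,0,0,0],[0,0,0,0],[0,0,0,0]]' 0.4
python3 -m jog '[[0,0,-1,0],[0,0,-3,0],[0,0,-6,0],[0,0,-10,0],[0,0,-13,0],[0,0,-13,0],[0,0,-13,0]]'
python3 go.py .5643,.1096,.17,90 .549,.0277,.15,90
```

```text
t: 18.0
eef_pos: [0.4347, -0.2217, 0.0115]
tool_rot: [-0.0, 0.629, 0.777, -0.0]
contact_force: [0.2, -0.4, -0.1]
gripper_width: 0.147
grasp_force: 35.9
t: 18.42
eef_pos: [0.4351, -0.2219, 0.0119]
tool_rot: [0.0, 0.629, 0.777, 0.0]
contact_force: [0.4, 0.2, 0.4]
gripper_width: 0.301
grasp_force: 0.0
t: 19.0
eef_pos: [0.4362, -0.2225, 0.1443]
tool_rot: [0.002, 0.629, 0.777, 0.0]
contact_force: [-0.1, 0.1, -0.0]
gripper_width: 0.301
grasp_force: 0.0
t 19.0 pos [ 0.4362 -0.2225  0.1443] yaw 102.0 tilt 0.28 w 0.301 gf 0.0 F [-0.1  0.1 -0. ]
rows [29.81, 19.45, -2.6] 0.21 dist 35.7
rows [22.12, 16.24, -0.58] 0.21 dist 27.5
```

```bash
python3 -m jog '[[4,2.6,-2.6,0.05],[8,5.2,-2.6,0.1],[12,7.8,-2.6,0.15],[16,10.4,-2.6,0.2],[20,13,-2.6,0.21],[24,15.6,-2.6,0.21],[27,17.6,-2.6,0.21],[29.8,19.4,-2.6,0.21],[29.8,19.4,-2.6,0.21],[29.8,19.4,-2.6,0.21],[29.8,19.4,-2.6,0.21]]' -0.6 30
python3 go.py .5643,.1096,.051,90
python3 - <<'E'
from h import *
T=cam("top"); c=T
cv2.imwrite("pics/t7.png",cv2.resize(c["pixels"][200:300,280:500,::-1],None,fx=3.5,fy=3.5,interpolation=cv2.INTER_CUBIC))
E
```

```text
t: 19.92
eef_pos: [0.5617, 0.112, 0.1666]
tool_rot: [-0.001, 0.706, 0.709, -0.001]
contact_force: [-0.7, -0.8, -0.3]
gripper_width: 0.797
grasp_force: 0.0
t 19.92 pos [0.5617 0.112  0.1666] yaw 90.2 tilt 0.15 w 0.797 gf 0.0 F [-0.7 -0.8 -0.3]
rows [-0.24, 0.29, 11.56] 0.004 dist 11.6
```

View pics/t7.png

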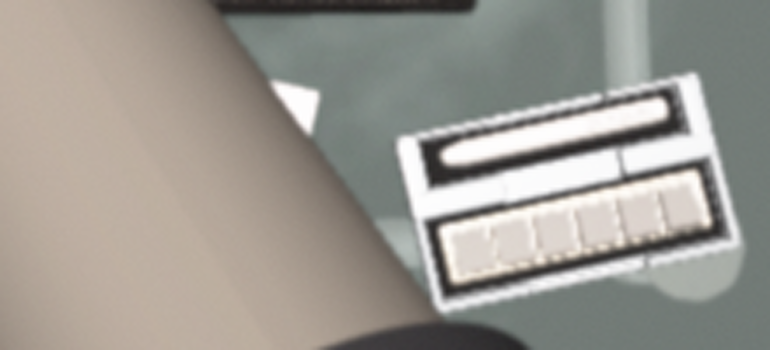

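Both items lie in their recesses with even margins. Next is the dropper.

```bash
python3 -m jog '[[-0.2,0.25,0.5,0],[-0.2,0.25,3,0],[-0.2,0.25,6,0],[-0.2,0.25,9,0],[-0.2,0.25,11,0],[-0.2,0.25,11.5,0],[-0.2,0.25,11.5,0],[-0.2,0.25,11.5,0]]'
python3 go.py .5643,.1096,.051,90
```

```text
t: 20.63
eef_pos: [0.5655, 0.107, 0.0533]
tool_rot: [0.0, 0.708, 0.707, 0.0]
contact_force: [0.8, 0.4, 0.1]
gripper_width: 0.801
grasp_force: 0.0
t 20.63 pos [0.5655 0.107  0.0533] yaw 89.9 tilt 0.03 w 0.801 gf 0.0 F [0.8 0.4 0.1]
rows [0.26, -0.12, 0.23] -0.001 dist 0.4
```

```bash
python3 -m jog '[[0,0,0,0],[0,0,0,0],[0,0,0,0],[0,0,0,0],[0,0,0,0],[0,0,0,0],[0,0,0,0]]' 1 30
python3 go.py .451,.0213,.13,90
```

```text
t: 21.22
eef_pos: [0.5659, 0.1083, 0.0542]
tool_rot: [0.001, 0.707, 0.707, 0.001]
contact_force: [-2.0, -0.2, 6.4]
gripper_width: 0.359
grasp_force: 29.2
t 21.22 pos [0.5659 0.1083 0.0542] yaw 90.0 tilt 0.12 w 0.359 gf 29.2 F [-2.  -0.2  6.4]
rows [-8.7, -11.48, -7.6] 0.0 dist 16.3
```

```bash
python3 -m jog '[[0,0,-1,0],[0,0,-3,0],[0,0,-5,0],[0,0,-7,0],[-1.5,-2,-8,0],[-3,-4,-8,0],[-4.5,-6,-8,0],[-6,-8,-8,0],[-7.5,-10,-8,0],[-8.8,-11.5,-8,0],[-8.8,-11.5,-8,0],[-8.8,-11.5,-8,0],[-8.8,-11.5,-8,0]]'
python3 go.py .451,.020,.10,90
python3 - <<'E'
from h import *
o=np.zeros((440,800,3),np.uint8)
a=cam("side")["pixels"][140:260,300:430,::-1];o[:,:477]=cv2.resize(a,(477,440))
b=cam("top")["pixels"][190:290,280:390,::-1];o[:290,480:]=cv2.resize(b,(320,290));cv2.imwrite("pics/m8.png",o)
E
```

```text
t: 22.3
eef_pos: [0.4511, 0.0205, 0.1336]
tool_rot: [0.001, 0.707, 0.707, 0.001]
contact_force: [1.0, -0.2, -1.0]
gripper_width: 0.355
grasp_force: 29.9
t 22.3 pos [0.4511 0.0205 0.1336] yaw 90.0 tilt 0.11 w 0.355 gf 29.9 F [ 1.  -0.2 -1. ]
rows [-0.05, -0.01, 3.36] 0.0 dist 3.4
```

View pics/m8.png

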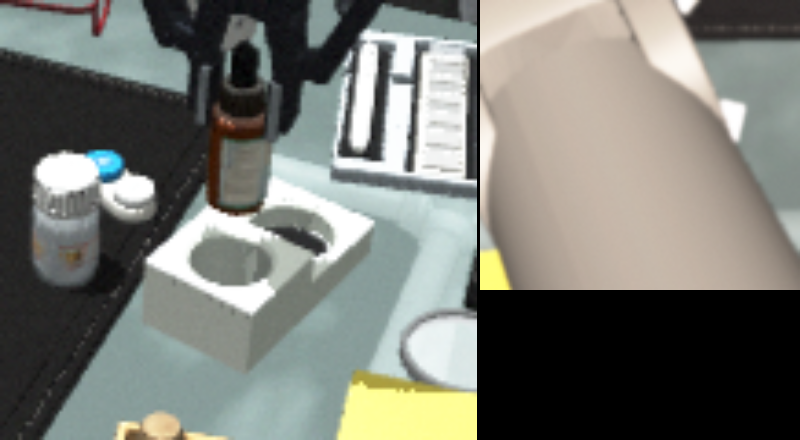

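The dropper is upright, with its base above the narrow well (rim centre at about crop (231,261), bottle base at about (238,205)). I'll check both by ray.

```bash
python3 - <<'E'
from h import *
S=dict(np.load("side0.npz"))
for n,u,v,z in(("well",231,261,.046),("bottle base",238,203,.0855)): print(n,ray(S,300+u/3.67,140+v/3.67,z).round(4))
E
python3 -m jog '[[0,0,1,0],[0,0,2,0],[0,0,3,0],[0,0,3.3,0],[0,0,3.3,0],[0,0,3.3,0]]'
```

```text
well [0.4464 0.0264 0.046 ]
bottle base [0.4464 0.024  0.0855]
t: 22.9
eef_pos: [0.4498, 0.0202, 0.0993]
tool_rot: [-0.0, 0.707, 0.707, -0.0]
contact_force: [0.3, 0.2, 0.1]
gripper_width: 0.359
grasp_force: 29.9
```

```bash
python3 -m jog '[[0.15,0.05,0.3,0],[0.15,0.05,1,0],[0.15,0.05,1.8,0],[0.15,0.05,2.6,0],[0.15,0.05,3.2,0],[0.15,0.05,3.8,0],[0.15,0.05,4.1,0],[0.15,0.05,4.1,0],[0.15,0.05,4.1,0]]'
python3 go.py .451,.020,.0535,90
```

```text
t: 23.65
eef_pos: [0.4505, 0.0216, 0.0586]
tool_rot: [-0.0, 0.707, 0.707, -0.0]
contact_force: [0.7, 0.7, -1.3]
gripper_width: 0.356
grasp_force: 29.9
t 23.65 pos [0.4505 0.0216 0.0586] yaw 90.0 tilt 0.02 w 0.356 gf 29.9 F [ 0.7  0.7 -1.3]
rows [-0.16, 0.05, 0.51] 0.0 dist 0.5
```

```bash
python3 -m jog '[[0,0,0.2,0],[0,0,0.4,0],[0,0,0.5,0],[0,0,0.5,0],[0,0,0.5,0]]'
python3 -m jog '[[0,0,0,0],[0,0,0,0],[0,0,0,0],[0,0,0,0],[0,0,0,0]]' -0.4
python3 -m jog '[[0,0,-1,0],[0,0,-3,0],[0,0,-6,0],[0,0,-10,0],[0,0,-12,0],[0,0,-12,0],[0,0,-12,0]]'
python3 go.py .549,.0277,.14,90
```

```text
t: 24.07
eef_pos: [0.4506, 0.0215, 0.0538]
tool_rot: [0.0, 0.707, 0.707, 0.0]
contact_force: [-0.7, -0.2, -0.5]
gripper_width: 0.356
grasp_force: 29.9
t: 24.48
eef_pos: [0.4506, 0.0215, 0.0539]
tool_rot: [0.0, 0.707, 0.707, 0.0]
contact_force: [-0.5, -0.7, 0.6]
gripper_width: 0.699
grasp_force: 0.0
t: 25.07
eef_pos: [0.4514, 0.0215, 0.1754]
tool_rot: [0.001, 0.707, 0.707, 0.001]
contact_force: [0.2, -0.5, -0.7]
gripper_width: 0.698
grasp_force: 0.0
t 25.07 pos [0.4514 0.0215 0.1754] yaw 90.0 tilt 0.2 w 0.698 gf 0.0 F [ 0.2 -0.5 -0.7]
rows [0.63, 9.75, 3.57] -0.0 dist 10.4
```

```bash
python3 -m jog '[[0.3,3.3,0.5,0],[0.6,6.6,1.5,0],[0.6,9.7,3,0],[0.6,9.7,3.5,0],[0.6,9.7,3.5,0],[0.6,9.7,3.5,0]]' -0.7 30
python3 go.py .549,.0277,.040,90
python3 - <<'E'
from h import *
o=np.zeros((440,800,3),np.uint8)
c=cam("side");a=c["pixels"][140:260,270:400,::-1];o[:,:477]=cv2.resize(a,(477,440))
b=cam("top")["pixels"][190:290,280:390,::-1];o[:290,480:]=cv2.resize(b,(320,290));cv2.imwrite("pics/m9.png",o)
E
```

```text
t: 25.57
eef_pos: [0.5458, 0.0277, 0.1372]
tool_rot: [-0.001, 0.707, 0.707, -0.001]
contact_force: [0.4, -0.3, -0.2]
gripper_width: 0.845
grasp_force: 0.0
t 25.57 pos [0.5458 0.0277 0.1372] yaw 90.0 tilt 0.24 w 0.845 gf 0.0 F [ 0.4 -0.3 -0.2]
rows [0.0, 0.36, 9.72] 0.001 dist 9.7
```

View pics/m9.png

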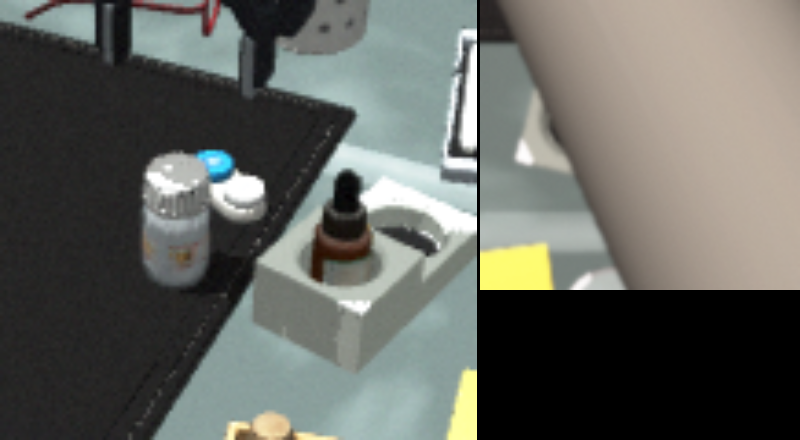

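The dropper stands upright and centred in its well. Next is the saline.

```bash
python3 -m jog '[[0,0.25,0.5,0],[0,0.25,3,0],[0,0.25,6,0],[0,0.25,8.5,0],[0,0.25,9.6,0],[0,0.25,9.6,0],[0,0.25,9.6,0]]'
python3 -m jog '[[0,0,0,0],[0,0,0,0],[0,0,0,0],[0,0,0,0],[0,0,0,0],[0,0,0,0],[0,0,0,0]]' 1 30
python3 go.py .4335,-.046,.12,90
```

```text
t: 26.25
eef_pos: [0.5502, 0.0277, 0.0433]
tool_rot: [0.0, 0.707, 0.707, 0.0]
contact_force: [0.4, 0.4, 0.4]
gripper_width: 0.85
grasp_force: 0.0
t: 26.83
eef_pos: [0.5511, 0.0277, 0.0443]
tool_rot: [0.001, 0.707, 0.707, 0.001]
contact_force: [0.2, -0.3, 6.9]
gripper_width: 0.441
grasp_force: 29.4
t 26.83 pos [0.5511 0.0277 0.0443] yaw 90.0 tilt 0.13 w 0.441 gf 29.4 F [ 0.2 -0.3  6.9]
rows [-7.37, -11.74, -7.6] -0.0 dist 15.8
```

```bash
python3 -m jog '[[0,0,-1,0],[0,0,-3,0],[0,0,-5.5,0],[0,0,-8,0],[-2.5,0,-8.5,0],[-5,-1.5,-8.5,0],[-7.4,-4.5,-8.5,0],[-7.4,-7,-8.5,0],[-7.4,-9.5,-8.5,0],[-7.4,-11.7,-8.5,0],[-7.4,-11.8,-8.5,0],[-7.4,-11.8,-8,0],[-7.4,-11.8,-7,0],[-7.4,-11.8,-5,0],[-7.4,-11.8,-4,0],[-7.4,-11.8,-4,0],[-7.4,-11.8,-4,0]]'
python3 go.py .4335,-.046,.044,90
python3 - <<'E'
from h import *
o=np.zeros((440,800,3),np.uint8)
c=cam("side");a=c["pixels"][140:260,300:430,::-1];o[:,:477]=cv2.resize(a,(477,440))
b=cam("top")["pixels"][190:290,280:390,::-1];o[:290,480:]=cv2.resize(b,(320,290));cv2.imwrite("pics/m10.png",o)
E
```

```text
t: 28.25
eef_pos: [0.432, -0.046, 0.0821]
tool_rot: [-0.001, 0.707, 0.707, -0.0]
contact_force: [-0.2, -0.2, -1.1]
gripper_width: 0.443
grasp_force: 30.4
t 28.25 pos [ 0.432  -0.046   0.0821] yaw 90.0 tilt 0.12 w 0.443 gf 30.4 F [-0.2 -0.2 -1.1]
rows [-0.0, 0.15, 3.81] 0.001 dist 3.8
```

View pics/m10.png

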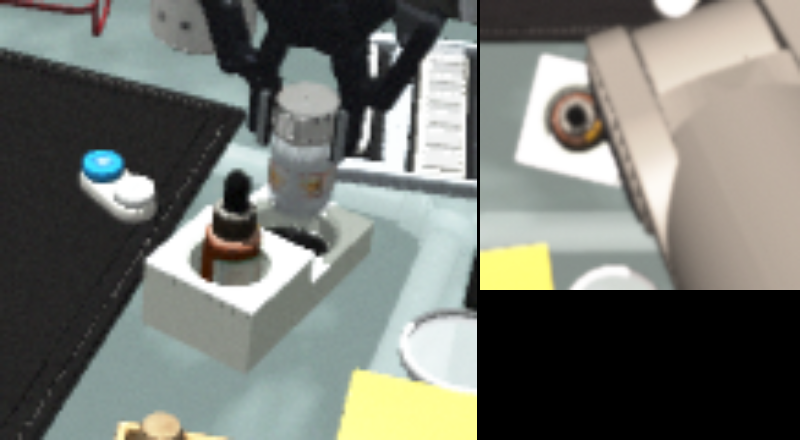

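```bash
python3 - <<'E'
from h import *
S=dict(np.load("side0.npz"))
for n,u,v,z in(("well",292,229,.024),("bottle base",300,206,.0438)): print(n,ray(S,300+u/3.67,140+v/3.67,z).round(4))
E
```

```text
well [ 0.4304 -0.044   0.024 ]
bottle base [ 0.4269 -0.0421  0.0438]
```

```bash
python3 -m jog '[[0.1,0.15,0.5,0],[0.1,0.15,1,0],[0.1,0.15,1.5,0],[0.1,0.15,2,0],[0.1,0.15,2.5,0],[0.1,0.15,3,0],[0.1,0.15,3.3,0],[0.1,0.15,3.3,0],[0.1,0.15,3.3,0]]'
python3 go.py .4335,-.046,.0435,90
```

```text
t: 29.1
eef_pos: [0.4334, -0.0454, 0.0496]
tool_rot: [-0.0, 0.707, 0.707, -0.0]
contact_force: [-0.1, 0.1, -0.6]
gripper_width: 0.445
grasp_force: 30.4
t 29.1 pos [ 0.4334 -0.0454  0.0496] yaw 90.0 tilt 0.03 w 0.445 gf 30.4 F [-0.1  0.1 -0.6]
rows [-0.06, 0.01, 0.61] 0.0 dist 0.6
```

```bash
python3 -m jog '[[0,0.1,0.2,0],[0,0.1,0.4,0],[0,0.1,0.6,0],[0,0.1,0.6,0],[0,0.1,0.6,0]]'
python3 -m jog '[[0,0,0,0],[0,0,0,0],[0,0,0,0],[0,0,0,0],[0,0,0,0]]' -0.4
python3 -m jog '[[0,0,-1,0],[0,0,-3,0],[0,0,-6,0],[0,0,-10,0],[0,0,-13,0],[2,5,-15,0],[2,9,-15,0],[2,13,-15,0],[2,17,-15,0],[2,21,-15,0],[2,25,-15,0],[2,25,-15,0]]'
python3 - <<'E'
from h import *
o=np.zeros((440,800,3),np.uint8)
c=cam("side");np.savez("sideE.npz",**c);a=c["pixels"][130:380,270:470,::-1];o[:,:352]=cv2.resize(a,(352,440))
t=cam("top");np.savez("topE.npz",**t);b=t["pixels"][150:300,155:380,::-1];o[:296,356:]=cv2.resize(b,(444,296));cv2.imwrite("pics/m11.png",o)
P,Q=cloud(t),cloud(c)
for n,x,y,r,lo,hi in(("saline cap",.4335,-.046,.035,.073,.1),("dropper bulb",.451,.021,.035,.095,.13),("stamp knob",.4315,.182,.03,.045,.08)):
    for l,W in(("top",P),("side",Q)):
        w=W.reshape(-1,3);w=w[(np.hypot(w[:,0]-x,w[:,1]-y)<r)&(w[:,2]>lo)&(w[:,2]<hi)]; print(n,l,len(w),w.mean(0).round(4) if len(w) else "","ztop",np.percentile(w[:,2],[50,95]).round(4) if len(w) else "")
E
```

```text
t: 29.52
eef_pos: [0.4345, -0.0455, 0.0437]
tool_rot: [-0.0, 0.707, 0.707, -0.0]
contact_force: [-0.4, 0.3, -1.7]
gripper_width: 0.448
grasp_force: 30.4
t: 29.93
eef_pos: [0.4346, -0.0455, 0.0439]
tool_rot: [0.0, 0.707, 0.707, 0.0]
contact_force: [-0.7, 0.2, 0.4]
gripper_width: 0.699
grasp_force: 0.0
t: 30.93
eef_pos: [0.6898, -0.0254, 0.1937]
tool_rot: [0.0, 0.707, 0.707, 0.002]
contact_force: [0.1, -0.4, 0.1]
gripper_width: 0.699
grasp_force: 0.0
saline cap top 318 [ 0.4335 -0.045   0.0779] ztop [0.0778 0.0808]
saline cap side 164 [ 0.4306 -0.0419  0.0778] ztop [0.0782 0.0802]
dropper bulb top 48 [0.4508 0.0234 0.1033] ztop [0.1037 0.1064]
dropper bulb side 43 [0.4478 0.0263 0.1015] ztop [0.1019 0.1062]
stamp knob top 131 [0.4328 0.1785 0.06  ] ztop [0.0611 0.0645]
stamp knob side 155 [0.4293 0.1848 0.0581] ztop [0.0591 0.0646]
```

View pics/m11.png

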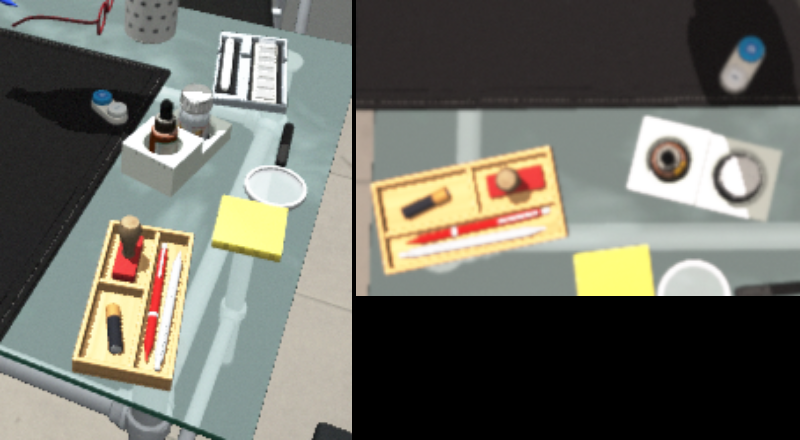

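All five are seated: the cap, bulb and knob tops read 78, 107 and 64 mm, which match resting on their floors. The lens case hasn't moved and the gripper is clear.

```bash
python3 -m jog '[[0,0,0,0],[0,0,0,0],[0,0,0,0]]' >/dev/null; python3 -c "
from station import bot
print(bot.hand_in())"
```

```text
the job is handed in; nothing more can be done
None
```

I handed the job in at about 31 s with all five items in their places, bottles upright and the lens case untouched, confirmed by the final camera check (the hand-in returned no verdict).

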